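# Hang the loaded toy cable car and run it to the station

## Task

Set up the toy cable car for the display: while it stands on the table, stand the loose wooden passenger in the empty seat hole until it rests on the bottom, then hang the car by its hook on the rail, at least 10 cm to one side of the station (centre to centre), and let go. Now slide it along the rail, without lifting it off, until it hangs squarely above the station platform, its ends lined up with the platform's, with the passenger still seated. Leave the other toys where they are.

Things in the scene. Friction and masses are not known exactly. Their poses are not given: they have to be found in the camera images.
- car: wooden toy cable car, about 0.3 kg: cabin block 60 (x) x 190 (y) x 40 (z) mm, origin at the centre of its underside, z up, y along its length. A driver figure with a hat is fixed on the roof at the +y end (38 mm above the roof); the seat hole is at the -y end. In the middle a steel hook rises from the roof, with a wooden grip tab on top
- car_tab (a point): centre of the top face of the car's grip tab (16 x 16 mm wooden block that stands on the hook, from z = 132 to 164 mm in the car's frame)
- car_hook (a point): where the rail's axis lies in the car's hook when it hangs: x = y = 0, z = 120.8 mm in the car's frame. Hook 36 mm long (y): 4 mm stem plate at x = -17 mm, crown like a pitched roof (inner ridge along y at x = 0, z = 128 mm, sides fall 10 mm over 15 mm), short lip at x = +18 mm ending at z = 110 mm
- car_lip (a point): middle of the lower edge of the hook's short lip: x = +19, y = 0, z = 110 mm in the car's frame. The hook is open to +x below this edge: the rail has to pass between it and the figures' heads (passenger's at z = 82 mm) from the +x side, then the car is lowered so that the rail lies under the ridge
- car_seat (a point): centre of the floor of the seat hole in the cabin: a round hole 25 mm across and 20 mm deep with a 3 mm chamfer, centred 75 mm from the car's middle towards -y; its mouth is in the cabin's roof, 20 mm above this point
- passenger: loose plain wooden peg figure without hat, upright, 25 g, 62 mm tall: round body 22 mm in diameter up to 44 mm, then a neck and a 20 mm head; origin at the centre of its underside, z up
- ropeway: fixed rail stand: a level round steel rail 12 mm in diameter along its y axis, the rail's axis 190 mm above the table, carried by two wooden towers (24 x 22 mm, 208 mm high, feet 60 x 50 mm) at y = -260 and +260 mm; origin on the table midway between the towers, z up
- station: fixed low wooden landing platform under the rail, 76 x 190 mm (x, y) and 24 mm high, as long as the car, parallel to the rail; origin on the table at its centre. The hung car passes about 45 mm above it
- die: bystander: toy die, 40 mm cube, origin at the centre of its underside
- duck: bystander: toy duck with hat, 54 mm wide, 100 mm tall, origin at the centre of its underside
- mallet: bystander: small wooden mallet lying down, 210 mm long, head 36 x 70 mm at its +x end, origin on the table midway along its handle
Things that resemble listed ones, but are neither listed nor needed, are in the scene too. Several things have the shape of the car; the one meant has the colours described above.

How it is judged:
By the outcome, as a careful person would: the job done as asked, in the order asked, and still so for the second after the job is handed in, with the robot touching nothing.
It also fails if it takes over 67 s, if anything falls off the work surface, if the arm or the gripper's body presses on something with over 40 N, if the wrist force passes 120 N, or if a joint passes its speed limit or range.

## Robot

A 6-joint arm with a two-finger parallel gripper is mounted at the origin on the work surface. World frame = base frame: x ahead of the robot, y to its left, z up, the work surface at z = 0. Lengths are in m, angles in rad, forces in N, time in s.
With the tool pointing down it reaches from about 0.35 to 0.85 m from the base axis. Payload 8.1 kg.
Tool frame: the origin (TCP) lies at the very end of the fingers, on their centre line; the grasp point (between the pads) lies 19 mm behind it; z points along the fingers, y is the direction in which the jaws open and shut (so a half turn about z gives the same grasp; the last joint's range is limited). The gripper opens to 85 mm and grips with 20 to 120 N. Pads are 22 mm wide; open, the fingers measure 114 mm over their backs; the gripper's body (76 mm by 85 mm) begins 54 mm behind the grasp point. The pads swing forward as they close: fully open they stand 13 mm farther back than shut.
Start: joints at [1.178, 0.13, 1.488, -0, 1.523, -0.085], TCP at [0.182, 0.572, 0.231] pointing down, gripper open.
Joint ranges: [-2.96, 2.96], [-0.89, 2.26], [0.02, 2.5], [-1.34, 4.48], [0, 2.73], [-2.66, 2.66]. Speed limits (rad/s): [2.39, 2.39, 2.79, 3.14, 3.14, 3.14].

## Interface

Orientations are given as a unit quaternion [x, y, z, w].
In Python, from station import robot, cams gives the robot as it stands.
- The arm moves only by the tool carry_out, never from a script. Its argument "rows" is a list of rows, each a list of 7 numbers: the shift along the tool's x, y, z in mm, then the turn, a rotation vector about the tool's x, y, z in rad, then the finger opening in mm, from 0 to 85.4. A call has 1 to 10 rows; each row shifts and turns the commanded pose from where the row before left it, along the tool's axes as they then stand; what a row does not reach is not made up. A row lasts 1/12 s, in which the tool goes at most 41.7 mm and 7.16 degrees, less where a joint would pass 70% of its speed; a pose out of reach is approached as far as the arm can. A call with a gripper value outside its range is refused whole. The fingers move at their own pace and stop on an object; "grip_force" is the grip in N (left out, the last holds). Time passes only in rows, so rows that do not move let the fingers close. It gives the time, the measured TCP pose, the force and the opening at its end, in the units of the state.
- robot.observe(): the state, without advancing time (a new reading comes with each control period).
- cams.get_image(name): name is "scene" or "top" or "wrist"; returns the picture (480x640x3 uint8, red, green, blue); there is no depth.
- cams.camera_params(name): a dict with "camera_matrix" (3x3 intrinsics, pixels), "cam_to_world" (4x4, takes a point from camera to world coordinates). Camera axes: x right, y down, z forward; pixel columns grow to the right and rows downward; lengths in m; the calibration is good to about 2 mm. A picture is of the moment at which its call begins: read the wrist's pose just before it. camera_params takes no time and is no camera call; for the wrist camera it gives the pose at the moment of the call.
- robot.close_job(): hands the job in, once; it reports no verdict.
The state is a dict: "clock": time; "qpos": joint angles; "qd": joint speeds; "tau": joint torques, N m; "eef_pos": TCP position; "tool_rot": TCP orientation; "ft_force": force on the tool from outside, world axes, zero at the start; "ft_torque": the same for the moment, N m; "finger_gap": finger opening in m.
Only numpy, scipy, OpenCV 4.12 (cv2) and the standard library are available. Lean on these libraries where they do the work, as an engineer would, in place of code of your own. Each camera call takes 0.05 s, during which the arm holds its last target. There are 200 camera calls.

## Working session

There is one attempt and no reset: what is moved stays moved. The work goes in short steps, Python scripts to look and compute and a tool call to move; the robot and the scene stay as the last step left them, time stands still between calls to the robot, and variables do not carry over. Pictures are saved under pics/ and viewed, about 8 in all and at most 12, crops included, and the job is handed in when it is done.

Besides the shell and the picture viewer there is one more tool, called after "Emit:" as name([rows], argument=value, ...), one row to a line, values as JSON. carry_out: Moves the arm, as the interface text tells. Its arguments: {"type":"object","properties":{"rows":{"type":"array","items":{"type":"array","items":{"type":"number"}}},"grip_force":{"type":"number"}},"required":["rows"]}

```bash
mkdir -p pics; ls
cat > h.py <<'E'
import numpy as np, cv2
from station import robot, cams
from scipy.spatial.transform import Rotation as R
def snap(name,f=None):
    p=cams.camera_params(name); im=cams.get_image(name)
    if f: cv2.imwrite('pics/'+f,im[:,:,::-1])
    return im,np.array(p['camera_matrix']),np.array(p['cam_to_world'])
def ray(K,T,u,v):
    d=T[:3,:3]@np.linalg.inv(K)@np.array([u,v,1.]); return T[:3,3],d
def onz(K,T,u,v,z):
    o,d=ray(K,T,u,v); return o+d*(z-o[2])/d[2]
def proj(K,T,P):
    q=K@(T[:3,:3].T@(np.asarray(P)-T[:3,3])); return q[:2]/q[2]
E
python3 - <<'E'
from h import *
a,K,T=snap('scene','scene.png'); b,K2,T2=snap('top','top.png')
print(K,T,K2,T2); o=robot.observe(); print(o['eef_pos'],o['tool_rot'],o['clock'],o['finger_gap'])
E
```

```text
pics
[[481.02405016   0.         318.19035692]
 [  0.         481.02405016 239.51126636]
 [  0.           0.           1.        ]] [[ 0.85134601  0.33678516 -0.40222596  1.01451046]
 [ 0.5245396  -0.55854592  0.64256102 -0.80442253]
 [-0.00825666 -0.75802521 -0.65217299  0.87895768]
 [ 0.          0.          0.          1.        ]] [[442.57012874   0.         320.36961399]
 [  0.         442.57012874 236.69358359]
 [  0.           0.           1.        ]] [[-0.0122292  -0.99763933  0.06757382  0.44753237]
 [-0.99989042  0.01276466  0.00749803 -0.0484673 ]
 [-0.00834288 -0.06747472 -0.9976861   1.19584753]
 [ 0.          0.          0.          1.        ]]
[0.18158101 0.57134727 0.23034171] [ 1.53290000e-01  9.88180899e-01 -8.10300401e-04 -1.74785958e-04] 0.1 0.0852556201119232
```

View pics/scene.png

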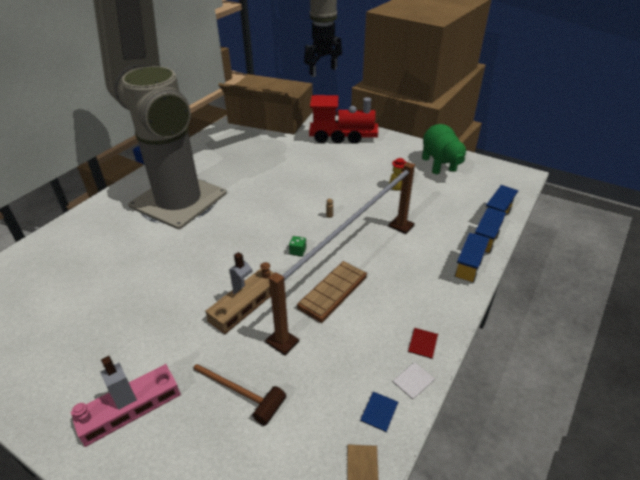

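View pics/top.png

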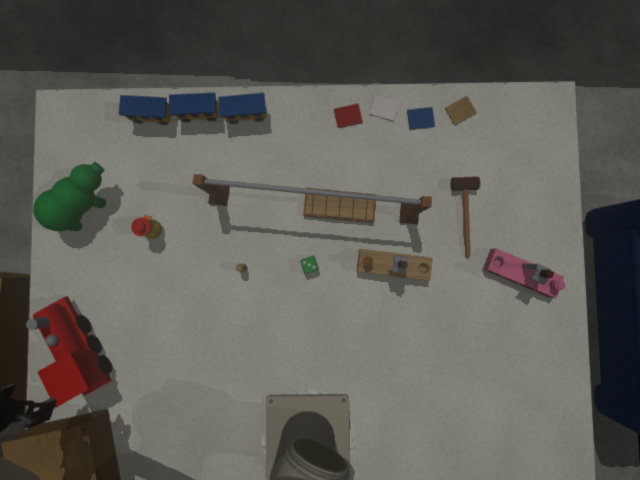

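Candidates for the car: the natural-wood one at top (395,265) and the pink one at (525,273); for the passenger: the peg at (241,268), the fixed driver at (368,262), and the duck at (147,228). I choose the wooden car and the small peg, and check them in one crop.

Run:
```python
import cv2,numpy as np
b=cv2.imread('pics/top.png');a=cv2.imread('pics/scene.png')
r=lambda i,x,y,w,h:cv2.resize(i[y:y+h,x:x+w],(400,300),interpolation=cv2.INTER_CUBIC)
b=cv2.convertScaleAbs(b,alpha=1.5)
a=cv2.convertScaleAbs(a,alpha=1.5)
cv2.imwrite('pics/crop.png',np.vstack([np.hstack([r(b,350,230,100,75),r(b,220,235,60,45)]),np.hstack([r(a,190,230,120,90),r(b,190,150,240,90*2)])]))
```

```text
(no output)
```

View pics/crop.png

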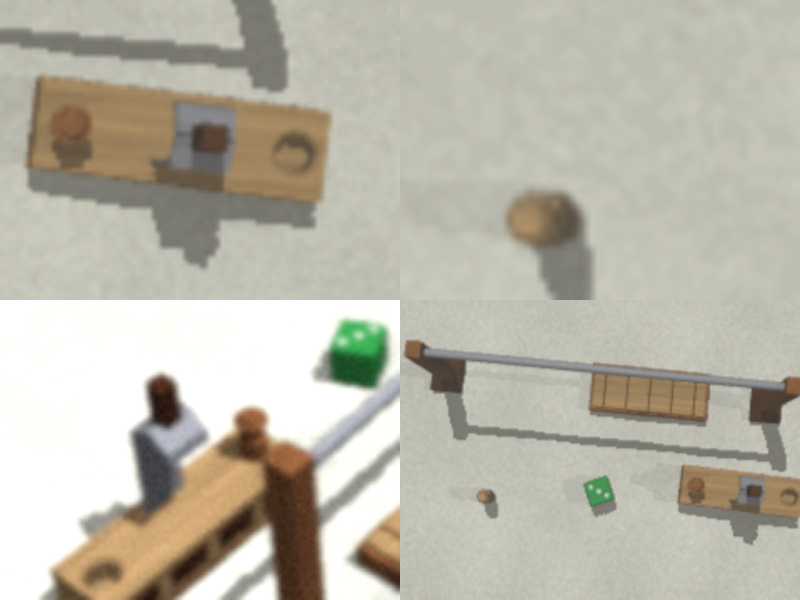

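The crop shows the wooden car with its driver at the left (+y), the seat hole at about (423.5,268), the hook open toward the rail, and the passenger peg at about (240,267). The pink car is a decoy.

Run:
```python
from h import *
p=cams.camera_params('top');K=np.array(p['camera_matrix']);T=np.array(p['cam_to_world'])
c=lambda x,y:(350+x/4,230+y/4)
for n,(u,v),z in [('c1',c(40,77),.04),('c2',c(330,110),.04),('c3',c(322,200),.04),('c4',c(30,165),.04),('hole',c(294,152),.04),('tab',c(211,137),.164),('drv',c(71,122),.078),
 ('pas',(239.5,267.2),.058),('railL',(205,181.2),.19),('railR',(421,200.4),.19)]: print(n,onz(K,T,u,v,z)[:2].round(4))
d=lambda x,y:(190+(x-400)/1.667,150+(y-300)/1.667)
for q in [(592,368),(708,378),(708,418),(590,411)]: print('st',onz(K,T,*d(*q),.024)[:2].round(4))
w=cams.camera_params('wrist');o=robot.observe();Rt=R.from_quat(o['tool_rot']).as_matrix();W=np.array(w['cam_to_world'])
print(Rt.round(3));print('cam in tool',(Rt.T@(W[:3,3]-o['eef_pos'])).round(4),(Rt.T@W[:3,:3]).round(3));print(np.array(w['camera_matrix']).round(1))
```

```text
c1 [ 0.4916 -0.1428]
c2 [ 0.4678 -0.3311]
c3 [ 0.4095 -0.3242]
c4 [ 0.4345 -0.1353]
hole [ 0.4408 -0.3069]
tab [ 0.4508 -0.2313]
drv [ 0.4616 -0.1587]
pas [0.4487 0.1688]
railL [0.6471 0.2232]
railR [ 0.5959 -0.272 ]
st [ 6.504e-01 -5.000e-04]
st [ 0.6317 -0.1861]
st [ 0.5674 -0.1847]
st [0.5811 0.0033]
[[-0.953  0.303 -0.001]
 [ 0.303  0.953 -0.002]
 [ 0.    -0.002 -1.   ]]
cam in tool [ 0.0842  0.0004 -0.1427] [[-0.    -0.945 -0.328]
 [ 1.    -0.001  0.001]
 [-0.001 -0.328  0.945]]
[[356.6   0.  312.9]
 [  0.  356.6 238.7]
 [  0.    0.    1. ]]
```

Emit:
carry_out([
  [-30,-24,0,0,0,0,60],
  [-30,-24,0,0,0,0,60],
  [-30,-24,0,0,0,0,60],
  [-30,-24,0,0,0,0,60],
  [-30,-24,0,0,0,0,60],
  [-30,-24,0,0,0,0,60],
  [-30,-24,6,0,0,0,60],
  [-30,-24,10,0,0,0,60],
  [-30,-24,10,0,0,0,60],
  [-30,-24,10,0,0,0,60],
])

```text
clock: 0.93
eef_pos: [0.3954, 0.2504, 0.1948]
tool_rot: [0.153, 0.988, 0.0, 0.0]
ft_force: [0.6, 0.1, -0.0]
finger_gap: 0.0602
```

Emit:
carry_out([
  [-30,-24,10,0,0,0,60],
  [-30,-24,10,0,0,0,60],
  [-16,-14,4,0,0,0,60],
  [0,0,0,0,0,-0.09,60],
  [0,0,0,0,0,-0.09,60],
  [0,0,0,0,0,0,60],
])

```text
clock: 1.43
eef_pos: [0.4485, 0.1693, 0.1707]
tool_rot: [0.062, 0.998, -0.0, -0.001]
ft_force: [0.1, 1.2, -0.4]
finger_gap: 0.0603
```

Run:
```python
from h import *
o=robot.observe();print(o['eef_pos'],R.from_quat(o['tool_rot']).as_matrix().round(3),o['clock'],o['finger_gap'])
snap('wrist','w1.png')
```

```text
[0.44845802 0.16934212 0.17068368] [[-0.992  0.125 -0.001]
 [ 0.125  0.992 -0.   ]
 [ 0.001 -0.    -1.   ]] 1.4333 0.06026847624642996
```

View pics/w1.png

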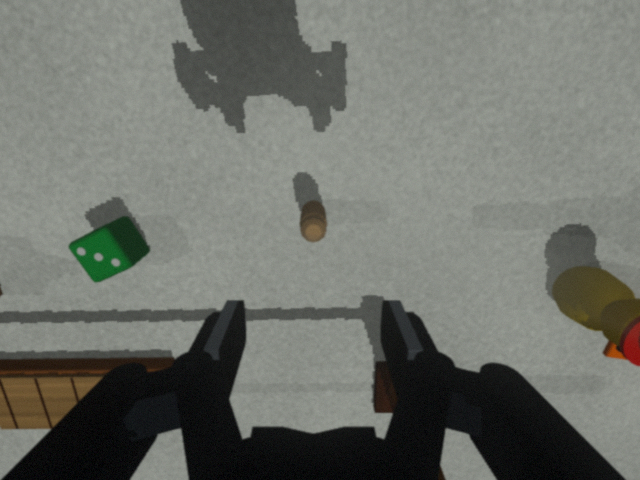

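The peg's head is at about (313,231) and its foot at about (312,205), right under the gripper. I measure it now.

Run:
```python
from h import *
p=cams.camera_params('wrist');K=np.array(p['camera_matrix']);T=np.array(p['cam_to_world'])
im=cv2.imread('pics/w1.png')[180:250,290:340].astype(int)
m=((im[:,:,2]-im[:,:,0])>22).astype(np.uint8)
n,l,s,c=cv2.connectedComponentsWithStats(m);i=1+s[1:,4].argmax();x,y,w,h,a=s[i];x+=290;y+=180
print(x,y,w,h,a)
cx=x+w/2
print('head by bottom edge', onz(K,T,cx,y+h-7,.052), 'P proj', [proj(K,T,[.4487,.1688,z]).round(1) for z in (0,.052,.062)])
print('wide', onz(K,T,cx,y+h/2,.031))
```

```text
301 211 26 31 587
head by bottom edge [0.4522791  0.17061966 0.052     ] P proj [array([311.3, 213.3]), array([311.1, 230.9]), array([311. , 235.1])]
wide [0.4519058  0.17074873 0.031     ]
```

Emit:
carry_out([
  [0,1,40,0,0,0,50],
  [0,0,40,0,0,0,50],
  [0,0,40,0,0,0,50],
  [0,0,26,0,0,0,50],
  [0,0,0,0,0,0,50],
  [0,0,0,0,0,0,15],
  [0,0,0,0,0,0,15],
  [0,0,0,0,0,0,15],
  [0,0,0,0,0,0,15],
  [0,0,0,0,0,0,15],
], grip_force=40)

```text
clock: 2.32
eef_pos: [0.4507, 0.1717, 0.0276]
tool_rot: [0.064, 0.998, 0.001, 0.002]
ft_force: [0.2, 0.9, 6.1]
finger_gap: 0.0203
```

Emit:
carry_out([
  [0,0,0,0,0,0,15],
  [0,0,0,0,0,0,15],
])

```text
clock: 2.48
eef_pos: [0.4508, 0.1717, 0.0276]
tool_rot: [0.064, 0.998, 0.001, 0.002]
ft_force: [0.2, 0.4, 7.8]
finger_gap: 0.0201
```

Run:
```python
from h import *
o=robot.observe();print(o['eef_pos'],o['ft_force'],o['finger_gap'])
a,_,_=snap('wrist');s,_,_=snap('scene')
A=cv2.resize(a[130:430,210:430],(440,600));B=cv2.resize(s[130:250,270:350],(400,600),interpolation=cv2.INTER_CUBIC)
cv2.imwrite('pics/g1.png',cv2.convertScaleAbs(np.hstack([A,B[:,:360]]),alpha=1.6)[:,:,::-1])
```

```text
[0.45079337 0.17167208 0.0275895 ] [0.16283746 0.43190745 7.83162706] 0.020066269641984474
```

View pics/g1.png

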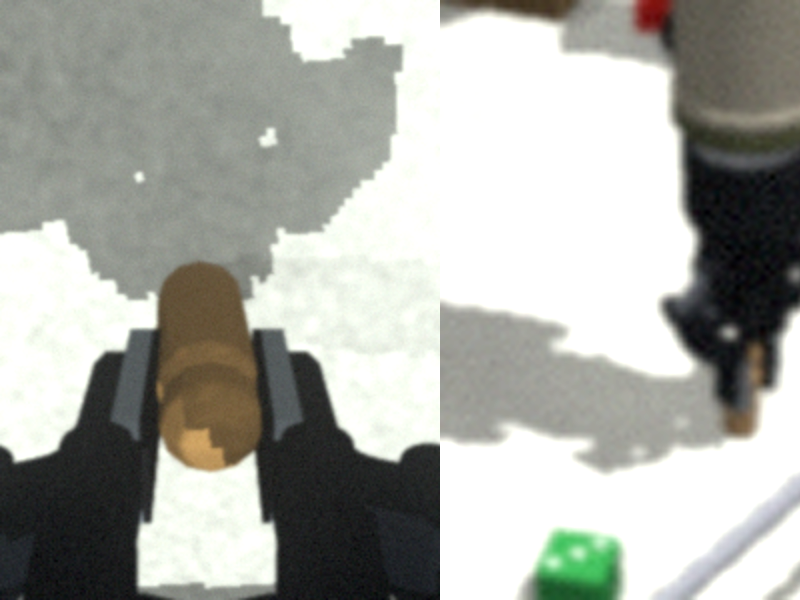

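The peg is between the pads, with its head centre at about (315.5,339) full-frame and its body rim top at about (309,262). I check position and tilt by casting rays.

Run:
```python
from h import *
p=cams.camera_params('wrist');K=np.array(p['camera_matrix']);T=np.array(p['cam_to_world'])
print('head',onz(K,T,210+211/2,130+418/2,.052))
print('foot near edge',onz(K,T,210+200/2,130+262/2,.0))
for P in ([.4507,.1717,.052],[.4507-.011,.1717,.0],[.4507,.1717,0]): print(proj(K,T,P))
```

```text
head [0.44921072 0.17324017 0.052     ]
foot near edge [0.4381506  0.17229151 0.        ]
[312.06812852 342.64681646]
[309.25886645 263.87159384]
[311.99491492 282.86246748]
```

Emit:
carry_out([
  [0,0,-20,0,0,0,15],
  [0,0,-40,0,0,0,15],
  [0,0,-40,0,0,0,15],
  [-3,-25,-30,0,0,0,15],
  [-3,-30,-25,0,0,0,15],
  [-3,-33,-22,0,0,0,15],
  [-4,-38,-12,0,0,0,15],
  [-4,-40,0,0,0,0,15],
  [-4,-40,0,0,0,0,15],
  [-4,-40,0,0,0,0,15],
])

```text
clock: 3.42
eef_pos: [0.4422, -0.078, 0.2158]
tool_rot: [0.064, 0.998, -0.0, 0.001]
ft_force: [1.3, 1.2, -0.5]
finger_gap: 0.0204
```

Emit:
carry_out([
  [-5,-40,0,0,0,0,15],
  [-5,-40,0,0,0,0,15],
  [-5,-40,0,0,0,0,15],
  [-5,-40,0,0,0,0,15],
  [-5,-40,0,0,0,0,15],
  [0,-30,0,0,0,0,15],
  [0,0,30,0,0,0,15],
  [0,0,10,0,0,0,15],
  [0,0,0,0,0,0,15],
])

```text
clock: 4.17
eef_pos: [0.4356, -0.3059, 0.1709]
tool_rot: [0.064, 0.998, 0.002, -0.003]
ft_force: [-0.7, 1.3, -1.2]
finger_gap: 0.0202
```

Run:
```python
from h import *
o=robot.observe();print(o['eef_pos'],R.from_quat(o['tool_rot']).as_matrix().round(3),o['clock'],o['finger_gap'],o['ft_force'])
a,K,T=snap('wrist','w2.png')
cv2.imwrite('pics/w2b.png',cv2.convertScaleAbs(a,alpha=1.5)[:,:,::-1])
```

```text
[ 0.43564559 -0.30585539  0.17090687] [[-0.992  0.128 -0.005]
 [ 0.128  0.992  0.004]
 [ 0.005  0.004 -1.   ]] 4.1667 0.02022605805286962 [-0.70859384  1.33358325 -1.16279811]
```

View pics/w2b.png

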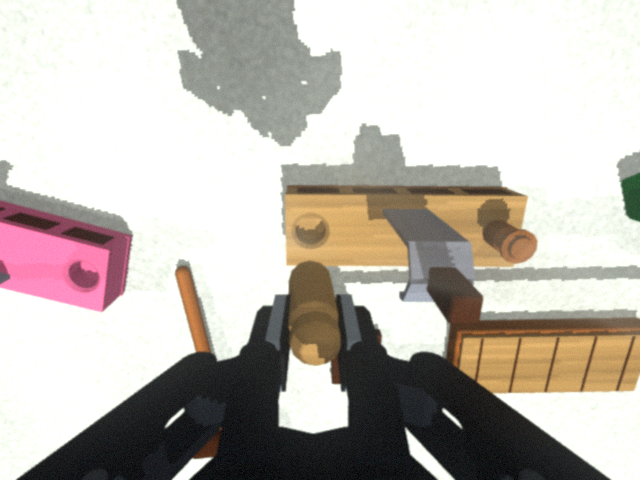

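The peg is held as before (head at (317,340), foot edge at (311,262)). The seat hole's centre is at about (310,231) and the tab's top is at about (466,310). I compute the offset.

Run:
```python
from h import *
p=cams.camera_params('wrist');K=np.array(p['camera_matrix']);T=np.array(p['cam_to_world'])
im=cv2.imread('pics/w2.png')
g=im[205:256,284:337]; print(cv2.cvtColor(g,cv2.COLOR_BGR2GRAY)[::5,::4])
h=onz(K,T,310,231,.04);print('hole',h,'proj',proj(K,T,h+[.0125,0,0]),proj(K,T,h-[.0125,0,0]),proj(K,T,h+[0,.0125,0]))
for q,z in [((286,193),.04),((287,263),.04),((521,262),.04),((525,195),.04),((516,243),.078)]: print(q,onz(K,T,*q,z).round(4))
o=robot.observe();t=np.array(o['eef_pos']);Rt=R.from_quat(o['tool_rot']).as_matrix()
for q,d in [((317,340),-.0276+.052)]: 
    print('head',onz(K,T,*q,t[2]+d)-t)
print('foot edge',onz(K,T,311,262,t[2]-.0276)-t)
```

```text
[[114 114 116 115 113 111 113 114 111 108 112 109 110 111]
 [109 119 129 131 132 128 128 128 128 127 126 128 129 127]
 [112 125 124 129 118 109 106 105 103 113 125 123 123 120]
 [115 126 128 112 120 123 122 122 127 115 100 124 123 122]
 [110 123 113 101 114 118 118 117 107  76  83 101 116 118]
 [114 129 109  77  76  78  77  74  70  76  62  96 121 122]
 [154 120 110  90  75  75  77  73  68  66  71  94 117 117]
 [175 129 127 109  85  78  75  72  70  78  93 119 123 119]
 [167 125 126 125 110 106  96  94  95  96 121 120 119 121]
 [174 132 132 130 130 132 129 127 128 124 124 125 123 125]
 [175 125 127 121 126 123 126 125 123 122 120 121 121 124]]
hole [ 0.44094373 -0.30790953  0.04      ] proj [311.97926753 245.34975432] [307.96469114 216.24394416] [325.29677649 229.10619627]
(286, 193) [ 0.4076 -0.3225  0.04  ]
(287, 263) [ 0.4663 -0.3307  0.04  ]
(521, 262) [ 0.4908 -0.136   0.04  ]
(525, 195) [ 0.4333 -0.1364  0.04  ]
(516, 243) [ 0.4566 -0.1624  0.078 ]
head [-0.00084057  0.00204674  0.0244    ]
foot edge [-0.01216005  0.00109875 -0.0276    ]
```

Emit:
carry_out([
  [-7,-1.5,0,0,0,0,15],
  [0,0,35,0,0,0,15],
  [0,0,35,0,0,0,15],
  [0,0,25,0,0,0,15],
  [0,0,0,0,0,0,15],
  [0,0,0,0,0,0,15],
])

```text
clock: 4.72
eef_pos: [0.4447, -0.3088, 0.0795]
tool_rot: [0.063, 0.998, 0.001, -0.001]
ft_force: [0.3, 0.0, 1.3]
finger_gap: 0.0203
```

Run:
```python
from h import *
o=robot.observe();print(o['eef_pos'],R.from_quat(o['tool_rot']).as_matrix().round(3),o['clock'],o['ft_force'])
a,K,T=snap('wrist','w3.png')
c=a[180:400,230:430]
cv2.imwrite('pics/w3b.png',cv2.resize(cv2.convertScaleAbs(c,alpha=2),None,fx=2.5,fy=2.5,interpolation=cv2.INTER_CUBIC)[:,:,::-1])
```

```text
[ 0.44465874 -0.3087508   0.07954284] [[-0.992  0.126 -0.001]
 [ 0.126  0.992  0.001]
 [ 0.001  0.001 -1.   ]] 4.7167 [0.33953704 0.01592266 1.29409988]
```

View pics/w3b.png

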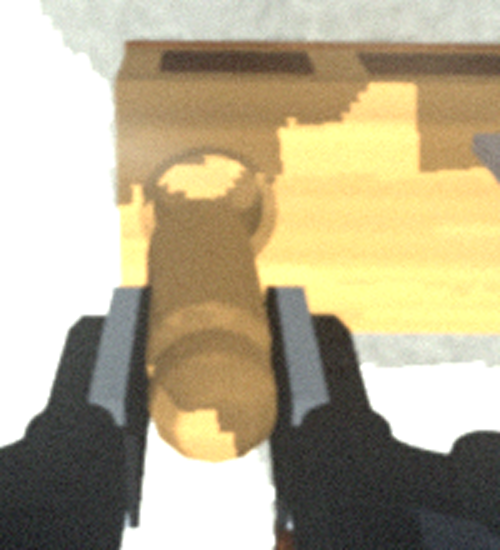

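Run:
```python
from h import *
p=cams.camera_params('wrist');K=np.array(p['camera_matrix']);T=np.array(p['cam_to_world'])
f=lambda x,y:(230+x/2.5,180+y/2.5)
t=np.array(robot.observe()['eef_pos'])
print('mouth top',onz(K,T,*f(208,147),.04),'left',onz(K,T,*f(144,205),.04),'right',onz(K,T,*f(278,205),.04))
print('foot edge',onz(K,T,*f(203,197),t[2]-.0276),'L',onz(K,T,*f(150,230),t[2]-.0276),'R',onz(K,T,*f(256,230),t[2]-.0276))
print('head',onz(K,T,*f(212,400),t[2]+.0244), 'roof left edge',onz(K,T,*f(118,80),.04),onz(K,T,*f(120,285),.04))
```

```text
mouth top [ 0.42601626 -0.30680294  0.04      ] left [ 0.43783623 -0.32273654  0.04      ] right [ 0.44163279 -0.29301003  0.04      ]
foot edge [ 0.43194517 -0.30861119  0.0537552 ] L [ 0.43793446 -0.32055474  0.0537552 ] R [ 0.44074144 -0.29857803  0.0537552 ]
head [ 0.44470005 -0.30861888  0.1057552 ] roof left edge [ 0.40859294 -0.32390415  0.04      ] [ 0.45695397 -0.33124003  0.04      ]
```

Emit:
carry_out([
  [1.7,1.5,0,0,0,0,15],
  [0,0,6,0,0,0,15],
  [0,0,6,0,0,0,15],
  [0,0,4,0,0,0,15],
  [0,0,4,0,0,0,15],
  [0,0,0,0,0,0,15],
])

```text
clock: 5.27
eef_pos: [0.4423, -0.3076, 0.0581]
tool_rot: [0.064, 0.998, 0.001, -0.001]
ft_force: [-0.8, 0.7, -1.3]
finger_gap: 0.0201
```

Emit:
carry_out([
  [0,0,3,0,0,0,15],
  [0,0,3,0,0,0,15],
  [0,0,2,0,0,0,15],
  [0,0,2,0,0,0,15],
  [0,0,0,0,0,0,15],
  [0,0,0,0,0,0,15],
])

```text
clock: 5.77
eef_pos: [0.444, -0.3092, 0.051]
tool_rot: [0.064, 0.998, -0.001, 0.001]
ft_force: [-1.5, -2.4, 9.8]
finger_gap: 0.02
```

Emit:
carry_out([
  [0,0,0,0,0,0,34],
  [0,0,0,0,0,0,34],
  [0,0,0,0,0,0,34],
  [0,0,-20,0,0,0,34],
  [0,0,-38,0,0,0,34],
  [0,0,-38,0,0,0,34],
  [0,0,-20,0,0,0,34],
  [0,0,0,0,0,0,34],
])

```text
clock: 6.43
eef_pos: [0.4455, -0.3099, 0.1714]
tool_rot: [0.064, 0.998, -0.003, 0.004]
ft_force: [0.8, -1.0, 0.5]
finger_gap: 0.0338
```

Run:
```python
from h import *
o=robot.observe();print(o['eef_pos'],o['clock'],o['finger_gap'],o['ft_force'])
a,K,T=snap('wrist','w4.png');s,Ks,Ts=snap('scene','s4.png')
A=cv2.resize(a[150:450,260:560],(400,400));B=cv2.resize(s[230:340,195:305],(400,400),interpolation=cv2.INTER_CUBIC)
cv2.imwrite('pics/w4b.png',cv2.convertScaleAbs(np.hstack([A,B]),alpha=1.5)[:,:,::-1])
```

```text
[ 0.44547556 -0.30989616  0.1713584 ] 6.4333 0.03382454596383956 [ 0.82665438 -1.01519517  0.52674889]
```

View pics/w4b.png

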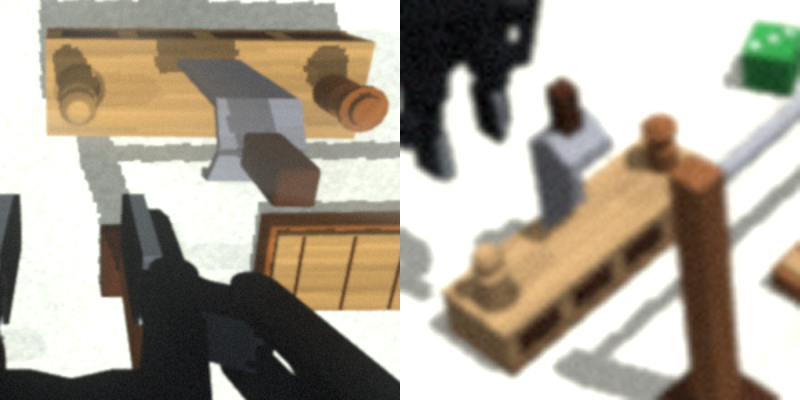

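The passenger stands in the seat hole: head at wrist (320,229) and scene (219,299.5). I check its height and lean, and measure the tab (wrist crop top face centre at about (296,185)).

Run:
```python
from h import *
p=cams.camera_params('wrist');K=np.array(p['camera_matrix']);T=np.array(p['cam_to_world'])
p=cams.camera_params('scene');Ks=np.array(p['camera_matrix']);Ts=np.array(p['cam_to_world'])
f=lambda x,y:(260+x*.75,150+y*.75); g=lambda x,y:(195+(x-400)/3.636,230+y/3.636)
def tri(a,b):
    o1,d1=ray(K,T,*a);o2,d2=ray(Ks,Ts,*b)
    s=np.linalg.lstsq(np.c_[d1,-d2],o2-o1,rcond=None)[0];return ((o1+d1*s[0]+o2+d2*s[1])/2).round(4),np.linalg.norm(o1+d1*s[0]-o2-d2*s[1]).round(4)
print('head',tri(f(80,105),g(488,253)))
print('hat ctrl',tri(f(363,108),g(659,125)))
for z in (.072,.08): print(z, proj(Ks,Ts,[.4412,-.3077,z]),proj(K,T,[.4412,-.3077,z]))
print('head on z.072',onz(K,T,*f(80,105),.072),'tab',onz(K,T,*f(296,185),.164), 'driver hat',onz(K,T,*f(363,108),.078))
q=[onz(K,T,*f(*c),.04).round(4) for c in [(47,40),(47,134),(355,137),(374,42)]];print(q)
o=robot.observe();print(R.from_quat(o['tool_rot']).as_matrix().round(3))
```

```text
head (array([ 0.435 , -0.3015,  0.0725]), np.float64(0.0004))
hat ctrl (array([ 0.4565, -0.1533,  0.0706]), np.float64(0.0016))
0.072 [219.45448462 302.61786409] [312.51676395 238.01774949]
0.08 [218.94374588 300.20126479] [312.51135026 241.87381583]
head on z.072 [ 0.43509621 -0.30166442  0.072     ] tab [ 0.44332588 -0.23079302  0.164     ] driver hat [ 0.45320062 -0.15865276  0.078     ]
[array([ 0.4046, -0.3161,  0.04  ]), array([ 0.461 , -0.3243,  0.04  ]), array([ 0.4868, -0.1393,  0.04  ]), array([ 0.4294, -0.1325,  0.04  ])]
[[-0.992  0.127  0.001]
 [ 0.127  0.992 -0.001]
 [-0.001 -0.001 -1.   ]]
```

Emit:
carry_out([
  [0,0,-25,0,0,0,45],
  [3,39,-20,0,0,0,45],
  [3,39,0,0,0,0,45],
  [0,0,0,0,0,0,45],
  [0,0,0,0,0,0,45],
  [0,0,0,0,0,0,45],
  [0,0,0,0,0,0,45],
])

```text
clock: 7.12
eef_pos: [0.4461, -0.2321, 0.2077]
tool_rot: [0.064, 0.998, 0.001, -0.001]
ft_force: [-0.2, 0.5, 0.2]
finger_gap: 0.0447
```

Run:
```python
from h import *
o=robot.observe();print(o['eef_pos'],R.from_quat(o['tool_rot']).as_matrix().round(3),o['clock'],o['finger_gap'])
a,K,T=snap('wrist','w5.png');np.savez('w5.npz',K=K,T=T)
cv2.imwrite('pics/w5b.png',cv2.convertScaleAbs(a,alpha=1.7)[:,:,::-1])
```

```text
[ 0.44607665 -0.23211873  0.2076854 ] [[-0.992  0.128 -0.002]
 [ 0.128  0.992  0.001]
 [ 0.002  0.001 -1.   ]] 7.1167 0.0446933190837946
```

View pics/w5b.png

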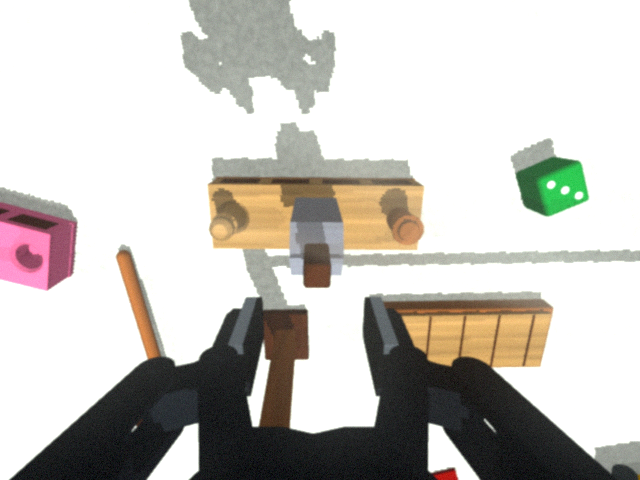

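Tab top face centre is at about (317,274.5), car roof corners at about (209,184),(213,247),(418,249),(423,186), and the passenger's head at (225,226). The station's right top corners are at (549,308),(544,366).

Run:
```python
from h import *
z=np.load('w5.npz');K,T=z['K'],z['T']
im=cv2.imread('pics/w5.png');c=im[250:300,290:345].astype(int)
m=((c[:,:,2]<110)&(c[:,:,2]-c[:,:,0]>15)).astype(np.uint8)
n,l,s,_=cv2.connectedComponentsWithStats(m);i=1+s[1:,4].argmax();print('tab mask',s[i]+[290,250,0,0,0])
print('tab',onz(K,T,317,274.5,.164),'pred',proj(K,T,[.446,-.232,.164]))
q=[onz(K,T,*c,.04) for c in [(209,184),(213,247),(418,249),(423,186)]];print(np.round(q,4),np.mean(q,0).round(4))
for a,b in ((1,2),(0,3)): d=q[b]-q[a];print('yaw',np.degrees(np.arctan2(-d[0],d[1])),np.linalg.norm(d))
print('head',onz(K,T,225,226,.074),'st',onz(K,T,549,308,.024),onz(K,T,544,366,.024))
```

```text
tab mask [304 261  27  27 637]
tab [ 0.44875152 -0.2295931   0.164     ] pred [312.21878852 270.63660257]
[[ 0.4075 -0.318   0.04  ]
 [ 0.4655 -0.3274  0.04  ]
 [ 0.4921 -0.1386  0.04  ]
 [ 0.4334 -0.1323  0.04  ]] [ 0.4496 -0.2291  0.04  ]
yaw -8.000911910009936 0.1905971405990347
yaw -7.91988036312682 0.18742723077472012
head [ 0.43779387 -0.30215286  0.074     ] st [ 0.58214319 -0.00131509  0.024     ] [ 6.55655214e-01 -5.15817256e-04  2.40000000e-02]
```

Emit:
carry_out([
  [-2.5,3,0,0,0,0,45],
  [0,0,35,0,0,0,45],
  [0,0,34,0,0,0,45],
  [0,0,0,0,0,0,45],
  [0,0,0,0,0,0,45],
  [0,0,0,0,0,0,8],
  [0,0,0,0,0,0,8],
  [0,0,0,0,0,0,8],
  [0,0,0,0,0,0,8],
  [0,0,0,0,0,0,8],
], grip_force=70)

```text
clock: 8.0
eef_pos: [0.4512, -0.2306, 0.143]
tool_rot: [0.064, 0.998, -0.001, 0.002]
ft_force: [-0.1, -1.7, 6.6]
finger_gap: 0.0146
```

Emit:
carry_out([
  [0,0,0,0,0,0,8],
  [0,0,0,0,0,0,8],
])

```text
clock: 8.17
eef_pos: [0.4511, -0.2306, 0.143]
tool_rot: [0.064, 0.998, -0.001, 0.002]
ft_force: [0.1, -2.6, 6.8]
finger_gap: 0.0146
```

Emit:
carry_out([
  [0,0,-10,0,0,0,8],
  [0,0,-25,0,0,0,8],
  [0,0,-30,0,0,0,8],
  [0,0,-30,0,0,0,8],
  [0,0,0,0,0,0,8],
])

```text
clock: 8.58
eef_pos: [0.4521, -0.2307, 0.243]
tool_rot: [0.064, 0.998, -0.002, 0.004]
ft_force: [2.2, -0.0, -1.7]
finger_gap: 0.0144
```

Emit:
carry_out([
  [-4,15,0,0,0,0,8],
  [-9,30,0,0,0,0,8],
  [-10,35,0,0,0,0,8],
  [-10,35,0,0,0,0,8],
  [-10,35,0,0,0,0,8],
  [-10,35,0,0,0,0,8],
  [-10,35,0,0,0,0,8],
  [-9,30,0,0,0,0,8],
  [-9,30,0,0,0,0,8],
  [-4,15,0,0,0,0,8],
])

```text
clock: 9.42
eef_pos: [0.5718, 0.0562, 0.2348]
tool_rot: [0.063, 0.998, 0.001, -0.0]
ft_force: [-0.3, 0.2, -3.2]
finger_gap: 0.0146
```

Emit:
carry_out([
  [0,0,0,0,0,-0.025,8],
  [0,0,0,0,0,0,8],
  [0,0,0,0,0,0,8],
])

```text
clock: 9.67
eef_pos: [0.571, 0.0521, 0.2349]
tool_rot: [0.051, 0.999, -0.0, -0.001]
ft_force: [-0.1, -1.1, -3.6]
finger_gap: 0.0143
```

Run:
```python
from h import *
o=robot.observe();print(o['eef_pos'],R.from_quat(o['tool_rot']).as_matrix().round(3),o['clock'],o['finger_gap'],o['ft_force'])
a,K,T=snap('wrist','w6.png');b,K2,T2=snap('top','t6.png');s,K3,T3=snap('scene','s6.png');np.savez('w6.npz',K=K,T=T)
A=cv2.resize(a,(640,480))[:,:400];B=cv2.resize(b[140:260,190:290],(400,480),interpolation=cv2.INTER_CUBIC)
cv2.imwrite('pics/w6b.png',cv2.convertScaleAbs(np.hstack([a[:,120:520],B]),alpha=1.6)[:,:,::-1])
```

```text
[0.57102257 0.05209406 0.23485842] [[-0.995  0.103 -0.001]
 [ 0.103  0.995 -0.   ]
 [ 0.001 -0.001 -1.   ]] 9.6667 0.014282552340504075 [-0.08279837 -1.05837544 -3.62524273]
```

View pics/w6b.png

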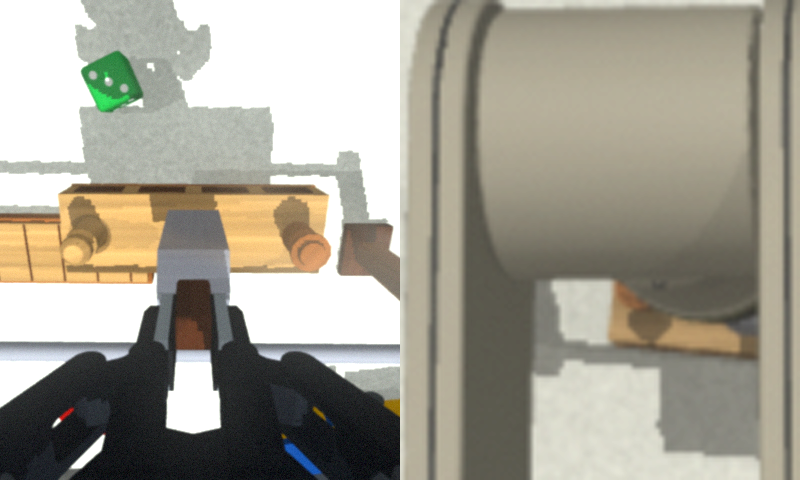

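Car is held level, passenger (at (197,245) full-frame) still seated. The rail shows at row ~350 on both sides of the fingers; the station's +y far corner is at about (272,283). I measure the rail line from the edges.

Run:
```python
from h import *
z=np.load('w6.npz');K,T=z['K'],z['T']
g=cv2.cvtColor(cv2.imread('pics/w6.png'),cv2.COLOR_BGR2GRAY).astype(int)
hs=cv2.cvtColor(cv2.imread('pics/w6.png'),cv2.COLOR_BGR2HSV)
for u in (140,170,200,455,475,495): print(u,g[332:368:2,u],hs[340:362:4,u,1])
for u,v in ((272,283),(272,270)): print(onz(K,T,u,v,.024))
for v in (345,350,355): print(v,onz(K,T,140,v,.19),onz(K,T,495,v,.19))
```

```text
140 [197 199 194 197 185  81  78  86 102 112 124 133 141 141 151 186 191 194] [12 16 24 23 19 18]
170 [200 197 199 204 195  92  73  84  98 112 124 130 143 141 143 185 195 193] [ 9 23 20 21 22 19]
200 [195 202 202 199 188 100  72  83  91 112 112  48  31  32  31  32  28  29] [11 17 29 19  8 16]
455 [198 193 196 197 196 193 102  73  86  99 114 126 132 141 142 142 172 137] [10  2 14 19 27 24]
475 [198 198 199 198 194 190  98  75  83  96 116 124 132 139 144 141 181 191] [13 10 21 21 32 22]
495 [199 192 193 194 196 183 108  73  81  92 112 121 130 140 144 139 177 189] [14  9 15 21 20 22]
[ 0.6560113  -0.00124463  0.024     ]
[0.64059288 0.00093784 0.024     ]
345 [ 0.6106442  -0.05947152  0.19      ] [0.6334375  0.15980667 0.19      ]
350 [ 0.61424756 -0.06043198  0.19      ] [0.63716819 0.1600408  0.19      ]
355 [ 0.61789038 -0.06140297  0.19      ] [0.64093978 0.16027751 0.19      ]
```

Emit:
carry_out([
  [0,0,-2,0,0,0.008,8],
  [-10,0,0,0,0,0,8],
  [-12,0,0,0,0,0,8],
  [-12,0,0,0,0,0,8],
  [-12,0,0,0,0,0,8],
  [0,0,0,0,0,0,8],
  [0,0,0,0,0,0,8],
])

```text
clock: 10.4
eef_pos: [0.6172, 0.0468, 0.2372]
tool_rot: [0.056, 0.998, -0.0, -0.0]
ft_force: [-0.6, 0.4, -4.5]
finger_gap: 0.0139
```

Emit:
carry_out([
  [-6,0,0,0,0,0,8],
  [-6,0,0,0,0,0,8],
  [0,0,0,0,0,0,8],
  [0,0,6,0,0,0,8],
  [0,0,6,0,0,0,8],
  [0,0,4,0,0,0,8],
  [0,0,0,0,0,0,8],
  [0,0,0,0,0,0,8],
])

```text
clock: 11.07
eef_pos: [0.6286, 0.0461, 0.2204]
tool_rot: [0.055, 0.998, -0.0, -0.001]
ft_force: [-0.8, -0.4, -3.0]
finger_gap: 0.0146
```

Base is now at about 77 mm; it should rest at 69. I lower in small steps.

Emit:
carry_out([
  [0,0,3,0,0,0,8],
  [0,0,3,0,0,0,8],
  [0,0,0,0,0,0,8],
  [0,0,0,0,0,0,8],
])

```text
clock: 11.4
eef_pos: [0.629, 0.0461, 0.215]
tool_rot: [0.055, 0.998, -0.0, -0.0]
ft_force: [-0.3, -0.3, -3.5]
finger_gap: 0.0143
```

Emit:
carry_out([
  [0,0,2,0,0,0,8],
  [0,0,0,0,0,0,8],
  [0,0,0,0,0,0,8],
])

```text
clock: 11.65
eef_pos: [0.6292, 0.046, 0.2132]
tool_rot: [0.055, 0.998, -0.0, -0.0]
ft_force: [-0.3, -0.1, -2.9]
finger_gap: 0.0145
```

Emit:
carry_out([
  [0,0,1,0,0,0,8],
  [0,0,1,0,0,0,8],
  [0,0,0,0,0,0,8],
  [0,0,0,0,0,0,8],
])

```text
clock: 11.98
eef_pos: [0.6295, 0.046, 0.2129]
tool_rot: [0.055, 0.998, 0.0, 0.001]
ft_force: [-4.1, -0.9, 5.0]
finger_gap: 0.0142
```

Emit:
carry_out([
  [1,0,-1,0,0,0,8],
  [0,0,0,0,0,0,8],
  [0,0,0,0,0,0,8],
])

```text
clock: 12.23
eef_pos: [0.6282, 0.0462, 0.2123]
tool_rot: [0.055, 0.998, 0.0, 0.0]
ft_force: [-1.2, 0.4, -0.7]
finger_gap: 0.0144
```

Emit:
carry_out([
  [0,0,0,0,0,0,20],
  [0,0,0,0,0,0,26],
  [0,0,0,0,0,0,32],
  [0,0,0,0,0,0,32],
  [0,0,-15,0,0,0,32],
  [0,0,-25,0,0,0,32],
  [0,0,0,0,0,0,32],
  [0,0,0,0,0,0,32],
  [0,0,0,0,0,0,32],
  [0,0,0,0,0,0,32],
])

```text
clock: 13.07
eef_pos: [0.6277, 0.0462, 0.251]
tool_rot: [0.055, 0.998, -0.0, -0.001]
ft_force: [-0.1, -0.3, 0.3]
finger_gap: 0.032
```

Run:
```python
from h import *
o=robot.observe();print(o['eef_pos'],R.from_quat(o['tool_rot']).as_matrix().round(3),o['clock'],o['finger_gap'],o['ft_force'])
a,K,T=snap('wrist','w7.png');s,K3,T3=snap('scene','s7.png');np.savez('w7.npz',K=K,T=T)
B=cv2.resize(s[130:320,260:410],(380,480),interpolation=cv2.INTER_CUBIC)
cv2.imwrite('pics/w7b.png',cv2.convertScaleAbs(np.hstack([a[:,70:490],B]),alpha=1.5)[:,:,::-1])
```

```text
[0.62769837 0.04615475 0.25102946] [[-0.994  0.111 -0.002]
 [ 0.111  0.994  0.   ]
 [ 0.002 -0.    -1.   ]] 13.0667 0.032000674336404446 [-0.06620747 -0.30713825  0.33826986]
```

View pics/w7b.png

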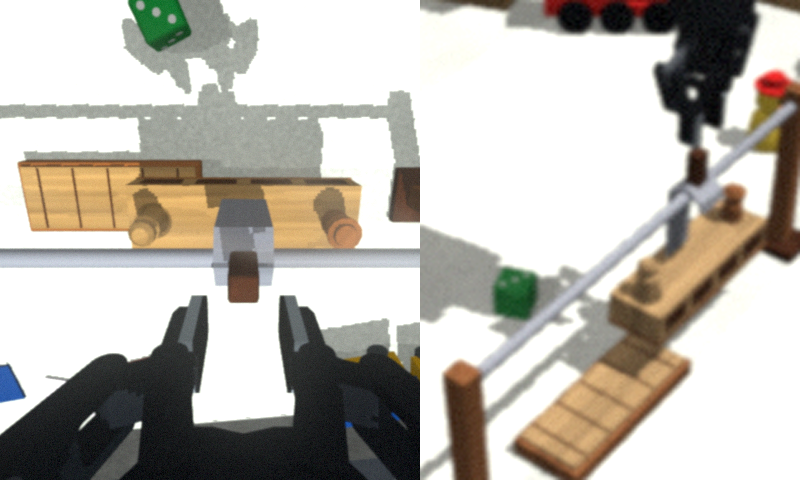

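The car hangs freely on the rail, passenger seated. Station −y end is visible in the wrist view from about (92,168) to (102,230), and the car roof from about (203,181) to (430,248). I measure everything along the rail.

Run:
```python
from h import *
z=np.load('w7.npz');K,T=z['K'],z['T']
p=cams.camera_params('top');Kt=np.array(p['camera_matrix']);Tt=np.array(p['cam_to_world'])
p=cams.camera_params('scene');Ks=np.array(p['camera_matrix']);Ts=np.array(p['cam_to_world'])
e=np.array([.111,.994,0])
def quad(f,x,y,w,h):
    im=cv2.imread(f)[y:y+h,x:x+w].astype(int)
    m=((im[:,:,2]-im[:,:,0]>30)&(im[:,:,2]>105)).astype(np.uint8)   # bright top face
    m=cv2.morphologyEx(m,cv2.MORPH_CLOSE,np.ones((5,5)))
    n,l,s,_=cv2.connectedComponentsWithStats(m);i=1+s[1:,4].argmax()
    c=max(cv2.findContours((l==i).astype(np.uint8),0,1)[0],key=cv2.contourArea)
    for k in np.linspace(1,8,30):
        q=cv2.approxPolyDP(cv2.convexHull(c),k,True)
        if len(q)<=4: break
    return q[:,0]+[x,y],s[i,4]
for f,b,k,t in (('pics/top.png',(295,185,90,45),Kt,Tt),('pics/scene.png',(290,255,85,70),Ks,Ts),('pics/w7.png',(70,155,145,90),K,T)):
    q,a=quad(f,*b);P=[onz(k,t,*c,.024) for c in q]
    print(f,a,[(tuple(map(int,c)),*pp[:2].round(4),round(float(pp@e),4)) for c,pp in zip(q,P)])
q,a=quad('pics/w7.png',195,170,250,82);print('car',[(tuple(map(int,c)),*pp[:2].round(4),round(float(pp@e),4)) for c in q for pp in [onz(K,T,*c,.1092)]])
print('tab',[onz(K,T,70+243,v,.233).round(4) for v in (285,290)], 'TCP s',np.array(robot.observe()['eef_pos'])@e)
```

```text
pics/top.png 471 [((306, 208), np.float64(0.6041), np.float64(-0.0023), 0.0648), ((332, 204), np.float64(0.6139), np.float64(-0.0717), -0.0032), ((372, 212), np.float64(0.591), np.float64(-0.1779), -0.1112), ((368, 218), np.float64(0.5751), np.float64(-0.1669), -0.1021)]
pics/scene.png 1506 [((366, 273), np.float64(0.6582), np.float64(-0.01), 0.0631), ((322, 316), np.float64(0.6362), np.float64(-0.1872), -0.1154), ((298, 303), np.float64(0.5671), np.float64(-0.1826), -0.1186), ((342, 261), np.float64(0.5848), np.float64(-0.0029), 0.0621)]
pics/w7.png 7944 [((88, 162), np.float64(0.5638), np.float64(-0.1771), -0.1134), ((208, 163), np.float64(0.5784), np.float64(-0.0556), 0.0089), ((214, 244), np.float64(0.6657), np.float64(-0.0672), 0.0071), ((101, 230), np.float64(0.6361), np.float64(-0.186), -0.1143)]
car [((431, 186), np.float64(0.6083), np.float64(0.1444), 0.211), ((424, 247), np.float64(0.6603), np.float64(0.1383), 0.2107), ((344, 247), np.float64(0.6527), np.float64(0.0706), 0.1426), ((332, 185), np.float64(0.5987), np.float64(0.0654), 0.1314)]
tab [array([0.6241, 0.047 , 0.233 ]), array([0.6268, 0.0467, 0.233 ])] TCP s 0.11553302019649384
```

Run:
```python
from h import *
p=cams.camera_params('top');Kt=np.array(p['camera_matrix']);Tt=np.array(p['cam_to_world'])
e=np.array([.111,.994,0])
def edge(f,K,T,rows,lo,hi,side):
    im=cv2.imread(f).astype(int);S=[]
    for v in rows:
        d=cv2.GaussianBlur((im[v,lo:hi,2]-im[v,lo:hi,0]).astype(np.float32)[None],(5,1),0)[0]
        m=d>(d.max()*.5+d.min()*.5); u=lo+(np.argmax(m) if side=='L' else len(m)-1-np.argmax(m[::-1]))
        S.append(onz(K,T,u+(-.5 if side=='L' else .5),v,.024)@e)
    print(f,side,np.round(S,4),'med',np.median(S).round(4))
z7=np.load('w7.npz');z5=np.load('w5.npz');z6=np.load('w6.npz')
edge('pics/w7.png',z7['K'],z7['T'],range(175,228,6),75,150,'L')
edge('pics/w5.png',z5['K'],z5['T'],range(315,362,5),500,600,'R')
edge('pics/w6.png',z6['K'],z6['T'],range(274,282,2),240,300,'R')
edge('pics/top.png',Kt,Tt,range(200,216,2),296,330,'L')
edge('pics/top.png',Kt,Tt,range(204,220,2),350,385,'R')
```

```text
pics/w7.png L [-0.1146 -0.1148 -0.114  -0.1143 -0.1145 -0.1147 -0.115  -0.1142 -0.1144] med -0.1145
pics/w5.png R [0.0676 0.0677 0.0668 0.067  0.0672 0.0673 0.0675 0.0676 0.0667 0.0669] med 0.0672
pics/w6.png R [0.0724 0.0724 0.0723 0.0722] med 0.0723
pics/top.png L [0.0709 0.0704 0.0699 0.072  0.0714 0.0709 0.0703 0.0724] med 0.0709
pics/top.png R [-0.1159 -0.1164 -0.1168 -0.1147 -0.1178 -0.1157 -0.1161 -0.1166] med -0.1163
```

Emit:
carry_out([
  [0,0,20,0,0,0,32],
  [0,0,18,0,0,0,32],
  [0,0,0,0,0,0,32],
  [0,0,0,0,0,0,8],
  [0,0,0,0,0,0,8],
  [0,0,0,0,0,0,8],
  [0,0,0,0,0,0,8],
  [0,0,0,0,0,0,8],
], grip_force=25)

```text
clock: 13.83
eef_pos: [0.6285, 0.0462, 0.2148]
tool_rot: [0.055, 0.998, 0.0, 0.0]
ft_force: [0.0, -0.9, -2.9]
finger_gap: 0.015
```

Emit:
carry_out([
  [0,0,1.5,0,0,0,8],
  [0,0,0,0,0,0,8],
  [0,0,0,0,0,0,8],
])

```text
clock: 14.08
eef_pos: [0.6287, 0.0462, 0.2143]
tool_rot: [0.055, 0.998, 0.0, 0.001]
ft_force: [-3.1, -1.0, 6.4]
finger_gap: 0.015
```

Emit:
carry_out([
  [0.6,0,-0.5,0,0,0,8],
  [0,-4,0,0,0,0,8],
  [0,-10,0,0,0,0,8],
  [0,-12,0,0,0,0,8],
  [0,-10,0,0,0,0,8],
  [0,-4,0,0,0,0,8],
  [0,0,0,0,0,0,8],
])

```text
clock: 14.67
eef_pos: [0.6232, 0.0057, 0.2136]
tool_rot: [0.056, 0.998, -0.0, 0.0]
ft_force: [-2.3, 0.6, 3.9]
finger_gap: 0.0151
```

Sliding well, weight on the rail. 97.5 mm remain.

Emit:
carry_out([
  [0.2,-5,0,0,0,0,8],
  [0.2,-10,0,0,0,0,8],
  [0,-12,0,0,0,0,8],
  [0,-12,0,0,0,0,8],
  [0,-12,0,0,0,0,8],
  [0,-10,0,0,0,0,8],
  [0,-5,0,0,0,0,8],
  [0,0,0,0,0,0,8],
])

```text
clock: 15.33
eef_pos: [0.6157, -0.0599, 0.2136]
tool_rot: [0.056, 0.998, -0.0, 0.0]
ft_force: [-0.2, -0.5, 3.6]
finger_gap: 0.0155
```

Emit:
carry_out([
  [0,-5,0,0,0,0,8],
  [0,-8,0,0,0,0,8],
  [0,-8,0,0,0,0,8],
  [0,-6,0,0,0,0,8],
  [0,-4,0,0,0,0,8],
  [0,0,0,0,0,0,8],
  [0,0,0,0,0,0,8],
])

```text
clock: 15.92
eef_pos: [0.6124, -0.0898, 0.2136]
tool_rot: [0.055, 0.998, -0.0, 0.0]
ft_force: [-0.7, 2.4, 5.7]
finger_gap: 0.0152
```

Run:
```python
from h import *
o=robot.observe();print(o['eef_pos'],o['ft_force'],np.array(o['eef_pos'])@[.111,.994,0])
```

```text
[ 0.61237011 -0.08975766  0.21363273] [-0.72480915  2.37726868  5.73843879] -0.021246031474142335
```

Emit:
carry_out([
  [0,-1,-0.5,0,0,0,8],
  [0,0,0,0,0,0,20],
  [0,0,0,0,0,0,26],
  [0,0,0,0,0,0,32],
  [0,0,0,0,0,0,32],
  [0,0,-15,0,0,0,32],
  [0,0,-25,0,0,0,32],
  [0,0,0,0,0,0,32],
  [0,0,0,0,0,0,32],
  [0,0,0,0,0,0,32],
])

```text
clock: 16.75
eef_pos: [0.6119, -0.091, 0.2534]
tool_rot: [0.055, 0.998, -0.0, -0.0]
ft_force: [-0.3, 0.3, -0.1]
finger_gap: 0.0321
```

Run:
```python
from h import *
e=np.array([.111,.994,0])
o=robot.observe();print(o['eef_pos'],o['clock'],o['ft_force'],np.array(o['eef_pos'])@e)
a,K,T=snap('wrist','w8.png');s,Ks,Ts=snap('scene','s8.png');np.savez('w8.npz',K=K,T=T)
B=cv2.resize(s[190:330,250:390],(480,480),interpolation=cv2.INTER_CUBIC)
cv2.imwrite('pics/w8b.png',cv2.convertScaleAbs(np.hstack([cv2.resize(a[130:330,150:500],(560//2+40,480)) if 0 else a[:,160:480],B]),alpha=1.5)[:,:,::-1])
```

```text
[ 0.61190682 -0.09101849  0.25342197] 16.75 [-0.32579751  0.33721762 -0.08102863] -0.022550723552367268
```

View pics/w8b.png

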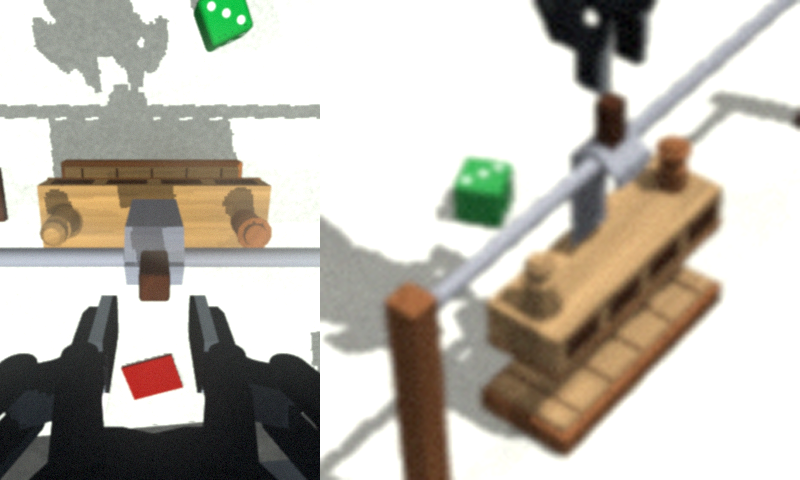

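The car hangs over the platform with the passenger seated. In the wrist view the platform's near edge spans columns ~222–402 and the car roof ~199–430. I compare the centres numerically.

Run:
```python
from h import *
z=np.load('w8.npz');K,T=z['K'],z['T'];e=np.array([.111,.994,0])
im=cv2.imread('pics/w8.png').astype(int)
def span(v,h):
    d=im[v,:,2]-im[v,:,0]; u=np.flatnonzero(cv2.blur(d[None].astype(np.float32),(3,1))[0]>22); u=u[(u>180)&(u<450)]
    s=[float(onz(K,T,x,v,h)@e) for x in (u[0]-.5,u[-1]+.5)];return u[0],u[-1],np.round(s,4),'centre',round(sum(s)/2,4)
for v in (170,172,174,176): print('st',v,*span(v,.024))
for v in (190,196,204,240): print('car',v,*span(v,.1092))
c=[onz(K,T,u,v,.1092) for u,v in ((199,188),(430,188),(206,245),(425,245))];print(np.round(c,4))
```

```text
st 170 222 402 [-0.1165  0.0709] centre -0.0228
st 172 222 402 [-0.1167  0.0711] centre -0.0228
st 174 222 401 [-0.1169  0.0702] centre -0.0233
st 176 222 401 [-0.117   0.0704] centre -0.0233
car 190 197 431 [-0.1166  0.0745] centre -0.0211
car 196 197 430 [-0.1172  0.0742] centre -0.0215
car 204 198 429 [-0.117   0.0741] centre -0.0215
car 240 202 429 [-0.117   0.0775] centre -0.0197
[[ 0.574  -0.1792  0.1092]
 [ 0.5948  0.0071  0.1092]
 [ 0.623  -0.1839  0.1092]
 [ 0.6439  0.0027  0.1092]]
```

The car is off by about 1.5 mm along the rail, which is lined up. I withdraw and hand in.

Emit:
carry_out([
  [0,0,-25,0,0,0,32],
  [0,0,-30,0,0,0,32],
  [0,0,-20,0,0,0,32],
  [0,0,0,0,0,0,32],
  [0,0,0,0,0,0,32],
  [0,0,0,0,0,0,32],
])

```text
clock: 17.35
eef_pos: [0.6115, -0.0908, 0.3271]
tool_rot: [0.055, 0.998, 0.0, -0.001]
ft_force: [0.3, -0.2, -0.2]
finger_gap: 0.0319
```

Run:
```python
from h import *
s,_,_=snap('scene','s9.png');p=cv2.imread('pics/s8.png')[:,:,::-1]
d=cv2.absdiff(s,np.ascontiguousarray(p))[250:325,290:380];print('diff',d.mean(),d.max(),robot.observe()['clock'])
print(robot.close_job())
```

```text
diff 2.1632098765432097 81 17.4
the job is handed in; nothing more can be done
None
```

The cable car now hangs over the station platform with the passenger seated, and I handed the job in at 17.4 s.

- **Passenger:** I put it in the wooden car's empty seat while the car stood on the table. Its head height, triangulated from two cameras, was 72.5 mm against 72 mm expected at the bottom of the hole.
- **Hanging:** I hung the car by its hook on the rail about 14 cm to the +y side of the station and let go.
- **Sliding:** I regripped the tab lightly. For a moment before the slide the wrist force equalled the car's weight, so the gripper was nearly carrying it. I lowered it again, and the rail carried the car at each check during the slide.

**Last checks:**
- **Alignment:** the car's centre is about 1.5 mm along the rail from the platform's in the last wrist picture. My earlier measurements of the platform's centre disagreed by up to about 8 mm (−20 to −28 mm along the rail). I went by the last picture because it shows both the car and the platform.
- **Passenger:** it was upright in its seat in the last picture I viewed.
- **After withdrawing:** the car region changed little between the scene pictures before and after (mean difference 2 grey levels). A few pixels changed by up to 81, which I put down to the moving gripper shadow but did not look at.
- **Other toys:** I did not move any of them on purpose, but I did not measure them again at the end.

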